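# Roll the bearing sleeve up the ramp and hold it at the stop

## Robot

A 6-joint arm with a two-finger parallel gripper is mounted at the origin on the work surface. World frame = base frame: x ahead of the robot, y to its left, z up, the work surface at z = 0. Lengths are in m, angles in degrees, forces in N, time in s.
With the tool pointing down it reaches from about 0.275 to 0.75 m from the base axis. Payload 10.2 kg.
Tool frame: the origin (TCP) lies midway between the tips of the shut fingers; the grasp point (between the pads) lies 19 mm behind it (ctrl.grip_point_offset is the distance from the TCP to the grasp point, in m); z points along the fingers, y is the direction in which the jaws open and shut (so a half turn about z gives the same grasp; the last joint's range is limited). The gripper opens to 85 mm and grips with 20 to 120 N. Pads are 22 mm wide; open, the fingers measure 114 mm over their backs; the gripper's body (76 mm by 85 mm) begins 54 mm behind the grasp point. The pads swing forward as they close: fully open they stand 13 mm farther back than shut.
Start: joints at [-87.055, 17.928, 85.812, -0, 76.261, -12.8], TCP at [0.142, -0.505, 0.231] pointing down, gripper open.
Joint ranges: [-168.41, 168.41], [-55.51, 124.54], [10.69, 146.95], [-70.63, 250.63], [1, 178], [-165.06, 165.06]. Speed limits (degrees/s): [136.94, 136.94, 172.46, 180, 180, 180].

## Interface

Orientations are given as [roll, pitch, yaw] about the fixed x, y, z axes, in that order (R = Rz(yaw) Ry(pitch) Rx(roll)).
In Python, from workcell import ctrl gives the robot as it stands. The module is installed in compiled form; this text tells all that it offers. Calls block until the motion is done:
- ctrl.movep(position, orientation): joint-space move of the TCP to a pose.
- ctrl.move_straight(position, velocity=0.15, attitude=None): straight line of the TCP; attitude=None keeps the orientation; velocity is the mean speed in m/s.
- ctrl.set_joints(angles): joint-space move.
- ctrl.set_gripper(opening, force=None): finger opening in m; force is the grip in N (None keeps the last); returns when the fingers have stopped.
- ctrl.sleep(seconds).
- ctrl.ik(position, orientation): joint angles nearest the present ones, or None.
- ctrl.capture(name): name is "side" or "top" or "wrist"; returns the picture (384x512x3 uint8, red, green, blue); there is no depth.
- ctrl.camera_info(name): a dict with "fx", "fy", "cx", "cy" (pixels), "R" (3x3) and "t" (3): a world point X has camera coordinates R X + t. Camera axes: x right, y down, z forward; pixel columns grow to the right and rows downward; lengths in m; the calibration is good to about 2 mm. A picture is of the moment at which its call begins: read the wrist's pose just before it. camera_info takes no time and is no camera call; for the wrist camera it gives the pose at the moment of the call.
A pose or a line that the arm cannot do raises ctrl.MotionError and nothing moves.
- ctrl.finish_job(): hands the job in, once; it reports no verdict.
Readings, each from a call of its own:
- ctrl.current_time_s(): time.
- ctrl.current_q(): joint angles.
- ctrl.current_qd(): joint speeds.
- ctrl.current_effort(): joint torques, N m.
- ctrl.current_eef_pos(): TCP position.
- ctrl.current_tool_rot(): TCP orientation.
- ctrl.current_ft_force(): force on the tool from outside, world axes, zero at the start.
- ctrl.current_wrist_torque(): the same for the moment, N m.
- ctrl.current_gripper_width(): finger opening in m.
Only numpy, scipy, OpenCV 4.12 (cv2) and the standard library are available. Lean on these libraries where they do the work, as an engineer would, in place of code of your own. Each camera call takes 0.05 s, during which the arm holds its last target. There are 200 camera calls.

## Task

Push the copper bearing sleeve up the ramp until it lies squarely against the red stop, keeping your fingertips behind it all the way so that it never runs free or rolls back; do not pick it up. Leave the parts around the ramp where they are. Finish while still holding the sleeve pressed against the stop, ready for the fitter to drop in the keeper.

Things in the scene. Friction and masses are not known exactly. Their poses are not given: they have to be found in the camera images.
- sleeve: Loose copper-coloured bearing sleeve with two brass bands: cylinder 44 mm in diameter, 90 mm long, 0.3 to 0.6 kg, polished and oiled (friction 0.2 to 0.3). Origin at its centre; its y axis is the cylinder axis, lying across the ramp (x and z turn as it rolls). It starts at the foot of the ramp against the foot lip, and rolls back down when let go.
- deck: Flat steel deck of the ramp, inclined 7 degrees. Origin on its upper surface at the uphill face of the foot lip, midway across, 24 mm above the bench. x points up the slope to the stop, y across, z square to the deck. Deck: x = -25 to 265 mm, 112 mm wide; the lip, 6 mm high, spans x = -8 to 0. The sleeve's centre starts about x = 15, z = 22 mm. Between lip and stop the deck is clear.
- ramp: The fixed green ramp that carries the deck: base plate 290 x 130 mm, origin under its middle, x the uphill direction (level). Brass side rails 10 mm high run the full length of the deck, inner faces 49 mm either side of its middle line: they guide the sleeve with 4 mm of play at each end. A brass test spindle, 115 mm high, is bolted down some 0.3 m off the ramp.
- stop_face (a point): Centre of the downhill face of the red stop block (90 mm wide, 36 mm high, across the deck), 22 mm above the deck, level with the sleeve's centre. Axes as the deck's. The stop is clamped in a different place each time, 160 to 215 mm up the deck from the lip. With the sleeve home its centre is 22 mm downhill of this point.
- rotor_head: Bystander: loose brass bayonet rotor head, 86 mm across, 58 mm high, standing beside the ramp; origin under its centre. Leave alone.
- locking_ring: Bystander: loose steel locking ring, 72 mm across, 14 mm high, lying flat; origin under its centre. Leave alone.
- spacer: Bystander: loose bone tube spacer, 30 mm across, 36 mm high, standing; origin under its centre. Leave alone.
- tommy_bar: Bystander: loose iron tommy bar, 136 mm long, 18 mm square ends, lying along its x axis; origin under its middle. Leave alone.
- stop: The red stop block itself (see stop_face): origin on the deck surface at the middle of its downhill face, axes as the deck's; held fast by its clamp against ordinary pushing, it must not be shoved.
Mind the look-alikes: they are no part of the job. Of the things that look like the sleeve, the middle-sized one is meant.

How it is judged (in metres and radians):
On the way:
1. the sleeve is on its way up the ramp with the fingers on it (x of sleeve in the frame of deck between 0.06 and 0.12 m and contact force between the fingers and sleeve above 0.05 N).
At the end, for the whole second after the job is handed in: The sleeve lies on the deck, at rest, square across it within 0.06 rad, within 3 mm of touching the red stop and bearing on it with more than 0.2 N, and the fingers still press on it with more than 0.3 N (x of sleeve in the frame of stop_face above -0.025 m and z of sleeve in the frame of deck between 0.018 and 0.026 m and angle between the y axis of sleeve and the y axis of deck, either way round below 0.06 rad and linear speed of sleeve below 0.02 m/s and contact force between the fingers and sleeve above 0.3 N and contact force between sleeve and stop above 0.2 N); the arm keeps its last pose, push and grip.
It fails at once if the sleeve runs free: it moves faster than 0.2 m/s with no finger on it (rolling back, or flung up the ramp) (linear speed of sleeve above 0.2 m/s and contact force between the fingers and sleeve below 0.02 N).
It fails at once if the sleeve is lifted more than 6 mm off the deck (z of sleeve in the frame of deck above 0.028 m).
It fails at once if the red stop is shoved more than 5 mm along the deck (distance of stop_face from where it was at the start of the episode above 0.005 m).
It fails at once if the rotor head, locking ring, spacer or tommy bar is moved more than 10 mm (distance of any of rotor_head, locking_ring, spacer, tommy_bar from where it was at the start of the episode above 0.01 m).
It also fails if it takes over 40 s, if anything falls off the work surface, if the arm or the gripper's body presses on something with over 40 N, if the wrist force passes 120 N, or if a joint passes its speed limit or range.

## Working session

There is one attempt and no reset: what is moved stays moved. The work goes in short steps, each a Python script; the robot and the scene stay as the last script left them, time stands still between calls to the robot, and variables do not carry over. Pictures are saved under pics/ and viewed, about 8 in all and at most 12, crops included, and the job is handed in when it is done.

```bash
mkdir -p pics; python3 - <<'E'
from workcell import ctrl
import cv2,numpy as np
for n in("side","top"):
    im=ctrl.capture(n); cv2.imwrite(f"pics/{n}0.png",im[:,:,::-1])
    i=ctrl.camera_info(n); print(n,i["fx"],i["cx"],i["cy"],np.round(-i["R"].T@i["t"],3),np.round(i["R"],3).tolist())
print(ctrl.current_time_s(),ctrl.current_tool_rot(),ctrl.grip_point_offset)
E
```

```text
side 419.4524938629829 250.2666412746003 191.81091327509185 [0.123 0.549 0.613] [[-0.758, -0.652, -0.023], [-0.399, 0.491, -0.775], [0.517, -0.578, -0.632]]
top 469.5921870719573 255.13976563298377 193.78338947324994 [0.378 0.05  0.982] [[0.027, -1.0, -0.012], [-0.982, -0.024, -0.186], [0.185, 0.016, -0.983]]
0.1 [-1.79939409e+02 -1.52863623e-02  1.57420539e+01] 0.0187
```

View pics/side0.png

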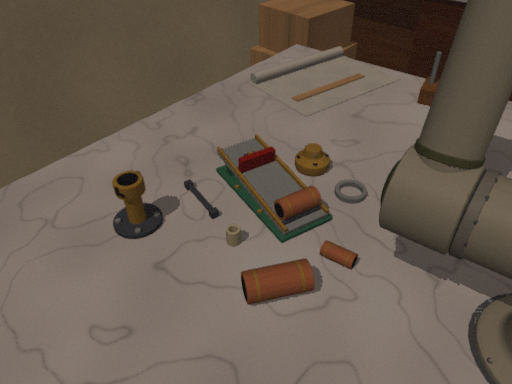

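View pics/top0.png

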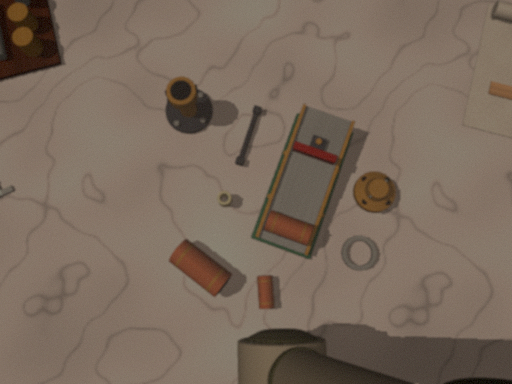

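Copper cylinders in the top view are a large one at (200,268), a small one at (265,292) and a middle-sized one on the ramp at (289,228). The one on the ramp fits: it is the middle size, has two bands and lies against the foot lip. I'll confirm this in an enlarged crop and measure.

```bash
cat > h.py <<'E'
import cv2,numpy as np
from workcell import ctrl
def ray(i,p):
    d=i["R"].T@np.array([(p[0]-i["cx"])/i["fx"],(p[1]-i["cy"])/i["fy"],1]); return -i["R"].T@i["t"],d/np.linalg.norm(d)
def onz(i,p,z):
    c,d=ray(i,p); return c+d*(z-c[2])/d[2]
def tri(i,p,j,q):
    c,d=ray(i,p); e,f=ray(j,q)
    s=np.linalg.lstsq(np.c_[d,-f],e-c,rcond=None)[0]; a=c+s[0]*d; b=e+s[1]*f
    return (a+b)/2,np.linalg.norm(a-b)
def proj(i,X):
    v=i["R"]@np.asarray(X)+i["t"]; return np.array([i["fx"]*v[0]/v[2]+i["cx"],i["fy"]*v[1]/v[2]+i["cy"]])
E
python3 - <<'E'
from h import *
out=[]
for n,(x0,y0,x1,y1) in(("side",(205,125,345,240)),("top",(230,95,370,265))):
    im=cv2.imread(f"pics/{n}0.png"); hsv=cv2.cvtColor(im,cv2.COLOR_BGR2HSV)
    H,S,V=cv2.split(hsv)
    red=((H<4)|(H>174))&(S>180)&(V>60); cop=(H>=4)&(H<=13)&(S>120)&(V>50)
    for nm,m in(("red",red),("cop",cop)):
        m=cv2.morphologyEx(m.astype(np.uint8),cv2.MORPH_CLOSE,np.ones((5,5)))
        for c in cv2.findContours(m,cv2.RETR_EXTERNAL,cv2.CHAIN_APPROX_NONE)[0]:
            if cv2.contourArea(c)>60: print(n,nm,cv2.contourArea(c),np.round(cv2.boxPoints(cv2.minAreaRect(c)),1).tolist())
    c=im[y0:y1,x0:x1]; out.append(cv2.resize(c,None,fx=3.5 if n=="top" else 2.8,fy=3.5 if n=="top" else 2.8,interpolation=cv2.INTER_CUBIC))
h=max(o.shape[0] for o in out)
o=np.hstack([cv2.copyMakeBorder(o,0,h-o.shape[0],0,0,cv2.BORDER_CONSTANT) for o in out]); o=o[:,:] ; print(o.shape)
o=o if o.shape[1]<=800 else cv2.resize(o,(800,int(o.shape[0]*800/o.shape[1]))); print(o.shape)
cv2.imwrite("pics/crop1.png",o)
E
```

```text
side red 153.0 [[234.0, 161.3000030517578], [266.8999938964844, 139.6999969482422], [273.5, 149.6999969482422], [240.5, 171.3000030517578]]
side cop 2118.0 [[240.3000030517578, 271.5], [309.5, 257.70001220703125], [316.0, 289.79998779296875], [246.6999969482422, 303.70001220703125]]
side cop 503.0 [[318.0, 253.5], [324.70001220703125, 239.10000610351562], [357.3999938964844, 254.39999389648438], [350.6000061035156, 268.79998779296875]]
side cop 779.5 [[271.70001220703125, 201.6999969482422], [314.3999938964844, 183.39999389648438], [322.6000061035156, 202.39999389648438], [279.8999938964844, 220.8000030517578]]
side cop 296.5 [[417.20001220703125, 102.4000015258789], [423.3999938964844, 75.4000015258789], [439.20001220703125, 79.0], [433.1000061035156, 106.0]]
side cop 5577.0 [[249.5, 62.900001525878906], [252.6999969482422, -4.400000095367432], [413.70001220703125, 3.0], [410.5, 70.30000305175781]]
top red 175.5 [[293.79998779296875, 147.10000610351562], [296.29998779296875, 140.6999969482422], [335.79998779296875, 156.5], [333.20001220703125, 162.89999389648438]]
top cop 395.5 [[25
[... 569 characters left out ...]
156, 145.6999969482422], [335.1000061035156, 163.6999969482422]]
top cop 199.5 [[488.6000061035156, 92.4000015258789], [491.29998779296875, 81.80000305175781], [513.5999755859375, 87.4000015258789], [511.0, 98.0]]
top cop 723.0 [[-7.199999809265137, 48.29999923706055], [51.5, 33.0], [58.79999923706055, 61.20000076293945], [0.10000000149011612, 76.5]]
top cop 66.0 [[33.0, 35.0], [52.0, 30.0], [54.599998474121094, 39.79999923706055], [35.599998474121094, 44.79999923706055]]
top cop 86.0 [[28.0, 8.0], [48.0, 8.0], [48.0, 15.0], [28.0, 15.0]]
top cop 128.5 [[-0.6000000238418579, 0.10000000149011612], [14.5, -2.799999952316284], [22.5, 39.0], [7.5, 41.900001525878906]]
(595, 882, 3)
(539, 800, 3)
```

View pics/crop1.png

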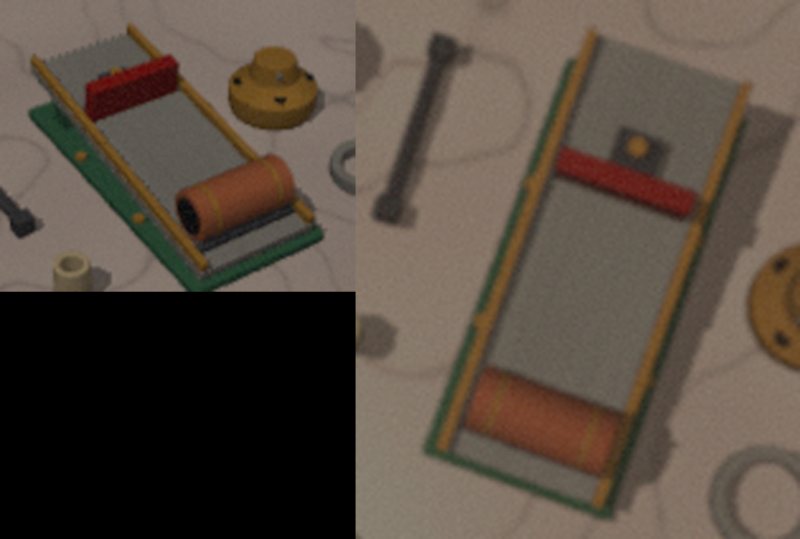

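The crop confirms it: the sleeve between the rails has two brass bands and sits just uphill of the dark lip. The red stop is clear at about (317,153) in the top view. Next I'll triangulate the rail ends, stop and sleeve.

```bash
python3 - <<'E'
from h import *
T=ctrl.camera_info("top");S=ctrl.camera_info("side")
P={"Lup":((304.8,104.4),(219.6,148.6)),"Llo":((257.2,236.7),(286.1,230.1)),"Rup":((353,122.1),(256.6,136.8)),"Rlo":((307.3,254.7),(327.8,210.8))}
X={}
for k,(a,b) in P.items(): X[k],e=tri(T,a,S,b); print(k,X[k].round(4),round(e,4))
u=(X["Lup"]-X["Llo"]+X["Rup"]-X["Rlo"])/2; print("len",np.linalg.norm(u),"yaw",np.degrees(np.arctan2(u[1],u[0])),"pitch",np.degrees(np.arcsin(u[2]/np.linalg.norm(u))))
v=(X["Lup"]+X["Llo"]-X["Rup"]-X["Rlo"])/2; print("width",np.linalg.norm(v),"yaw-y",np.degrees(np.arctan2(-v[0],v[1])))
from scipy.spatial.transform import Rotation as Ro
yaw=np.degrees(np.arctan2(u[1],u[0])); R=Ro.from_euler("xyz",[0,-7,yaw],degrees=True).as_matrix()
m=sum(X.values())/4; o=m-R@np.array([.120,0,.010]); print("origin",o)
def deck(i,p,z):
    c,d=ray(i,p); c2=R.T@(c-o); d2=R.T@d; return (c2+d2*(z-c2[2])/d2[2]).round(4)
# stop: crop corners of the top downhill edge
tc=lambda x,y:(230+(x-355.6)/3.175,95+y/3.175)
for p in((560,172),(686,215)): print("stop edge top (z36)",deck(T,tc(*p),.036),"as base z0",deck(T,tc(*p),0))
sc=lambda x,y:(205+x/2.54,125+y/2.54)
for p in((88,118),(180,82)): print("side stop base",deck(S,sc(*p),0))
for p in((85,88),(177,57)): print("side stop top",deck(S,sc(*p),.036))
s,e=tri(T,(287.7,227.1),S,(297.1,202.1)); print("sleeve",s,e,R.T@(s-o))
for n,i in(("side",S),("top",T)):
    im=cv2.imread(f"pics/{n}0.png")
    for x in(-.025,0,.265):
        for y in(-.049,.049): cv2.circle(im,tuple(int(round(t*1)) for t in proj(i,o+R@[x,y,.010 if x else .006])),1,(255,0,0),-1)
    cv2.imwrite(f"pics/{n}_chk.png",im)
a=cv2.resize(cv2.imread("pics/side_chk.png")[125:240,205:345],None,fx=2.8,fy=2.8);b=cv2.resize(cv2.imread("pics/top_chk.png")[95:265,230:370],None,fx=2.8,fy=2.8)
cv2.imwrite("pics/chk.png",np.hstack([cv2.copyMakeBorder(a,0,b.shape[0]-a.shape[0],0,0,cv2.BORDER_CONSTANT),b]))
np.savez("deck.npz",R=R,o=o,yaw=yaw)
E
```

```text
Lup [ 0.7405 -0.0336  0.0606] 0.0042
Llo [0.469  0.059  0.0267] 0.0009
Rup [ 0.7061 -0.1322  0.0587] 0.0018
Rlo [ 0.4361 -0.0427  0.0261] 0.0007
len 0.2875566458080509 yaw -18.578701514179535 pitch 6.637052971478471
width 0.1056532290251603 yaw-y -18.588479843858913
origin [4.76170014e-01 1.98089922e-04 1.84615109e-02]
stop edge top (z36) [0.1662 0.0421 0.036 ] as base z0 [0.1723 0.0432 0.    ]
stop edge top (z36) [ 0.1667 -0.0411  0.036 ] as base z0 [ 0.1728 -0.0433  0.    ]
side stop base [0.1791 0.0429 0.    ]
side stop base [ 0.1818 -0.0584  0.    ]
side stop top [0.1805 0.046  0.036 ]
side stop top [ 0.1786 -0.0495  0.036 ]
sleeve [ 0.48738775 -0.00153749  0.04970356] 0.001178598730295025 [0.01491018 0.00192892 0.02964593]
```

View pics/chk.png

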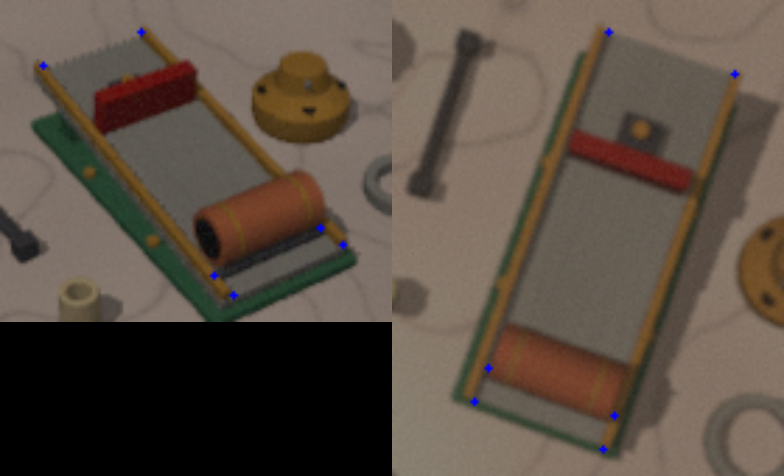

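Yaw and the centre line agree in both views: the overlay dots fall on the rail ends and lip. The stop is at x≈0.17–0.18. Deck height is less certain, 18 mm measured against 24 mm in the text, so I'll find it by lightly touching the deck downhill of the lip.

```bash
cat >> h.py <<'E'
D=np.load("deck.npz") if __import__("os").path.exists("deck.npz") else None
def W(x,y,z):
    return np.array([*D["o"][:2],.024])+D["R"]@np.array([x,y,z])
ORI=[180,-7,float(D["yaw"])]
E
python3 - <<'E'
from h import *
ctrl.set_gripper(.045,20)
ctrl.movep(W(-.026,0,.11),ORI); 
ctrl.move_straight(W(-.023,0,.022),.1)
ctrl.sleep(.2); f0=ctrl.current_ft_force(); print("f0",f0,ctrl.current_time_s(),ctrl.current_gripper_width())
z=.022
while z>-.014:
    z-=.001; ctrl.move_straight(W(-.023,0,z),.02); f=ctrl.current_ft_force()-f0
    if f[2]>2: break
print(z,f,(D["R"].T@(ctrl.current_eef_pos()-W(0,0,0))).round(4),ctrl.current_time_s())
cv2.imwrite("pics/s1.png",cv2.resize(ctrl.capture("side")[110:260,190:390,::-1],None,fx=3,fy=3))
E
```

```text
f0 [0.27474264 0.52392712 0.24239979] 3.975 0.044986381562266226
-0.003000000000000014 [-6.8310778   1.34667899 15.47306517] [-0.023   0.     -0.0022] 10.225
```

View pics/s1.png

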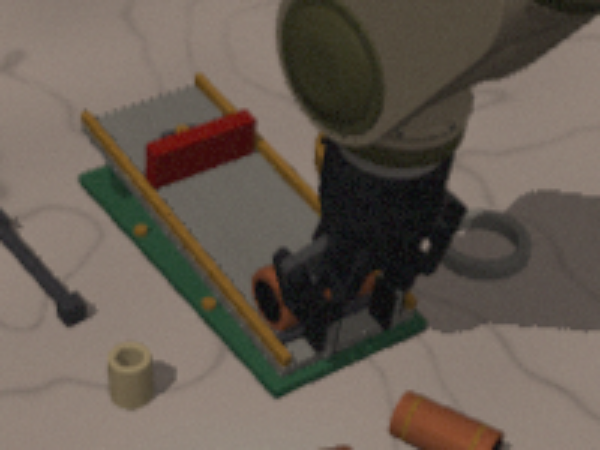

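The touch came at TCP z −2 mm and is stiff. I'll lift 8 mm to clear the lip and stay below the sleeve's centre, then push.

```bash
python3 - <<'E'
from h import *
Z=.006
ctrl.move_straight(W(-.024,0,Z),.03); ctrl.sleep(.2); f0=ctrl.current_ft_force(); np.save("f0.npy",f0)
F=lambda: (D["R"].T@(ctrl.current_ft_force()-f0)).round(2)
for x in(-.010,.02,.055):
    ctrl.move_straight(W(x,0,Z),.03); print(x,F(),ctrl.current_time_s())
cv2.imwrite("pics/s2.png",cv2.resize(ctrl.capture("side")[110:260,190:390,::-1],None,fx=3,fy=3))
E
```

```text
-0.01 [-1.06  0.46  0.68] 11.5417
0.02 [ 0.1  -0.6   0.03] 12.6917
0.055 [-0.71  0.17  0.7 ] 14.0083
```

View pics/s2.png

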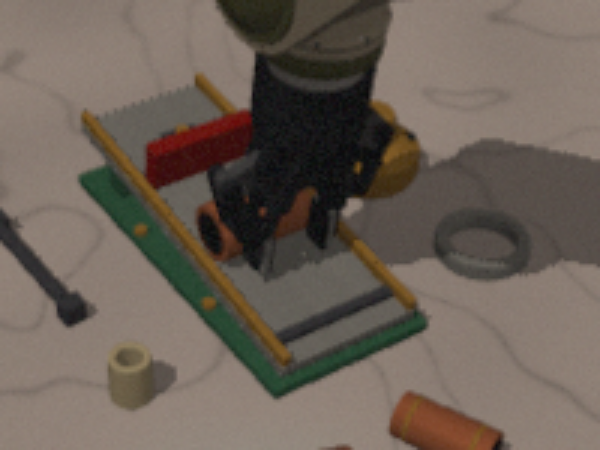

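The sleeve is riding square ahead of both fingertips and is clear of the rails. I'll continue to the stop, with force-guarded fine steps at the end.

```bash
python3 - <<'E'
from h import *
Z=.006; f0=np.load("f0.npy")
def F():
    a=[]
    for _ in range(4): a.append(D["R"].T@(ctrl.current_ft_force()-f0)); ctrl.sleep(.01)
    return np.mean(a,0).round(2)
ctrl.move_straight(W(.1,0,Z),.03); x=.1; f=F(); print(x,f,ctrl.current_time_s())
st=.001
while x<.135 and ctrl.current_time_s()<33:
    x+=st; ctrl.move_straight(W(x,0,Z),.01); f=F()
    if f[0]<-2: st=.0003; print(round(x,4),f)
    if f[0]<-6: break
ctrl.sleep(.5); print(x,F(),ctrl.current_time_s(),(D["R"].T@(ctrl.current_eef_pos()-W(0,0,0))).round(4))
cv2.imwrite("pics/s3.png",cv2.resize(np.hstack([ctrl.capture("side")[110:230,200:340,::-1],ctrl.capture("top")[100:220,250:370,::-1]]),None,fx=3,fy=3))
E
```

```text
0.1 [-1.2   0.11  0.17] 15.7417
0.111 [-4.99  0.04  2.86]
0.1113 [-7.19  0.7   4.12]
0.11130000000000001 [-6.34 -0.12  3.76] 19.675 [0.1104 0.     0.0058]
```

View pics/s3.png

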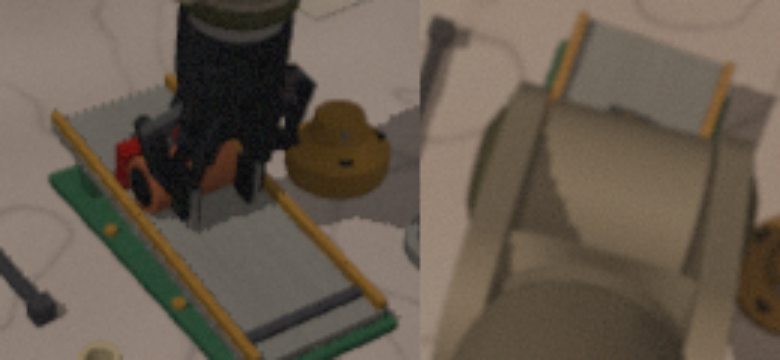

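Force rose sharply at TCP x≈0.110, which puts the stop at about 0.165 and agrees with the top view. The upward force component is notable, so I'll make one close check of where the sleeve end lies relative to the stop.

```bash
python3 - <<'E'
from h import *
S=ctrl.camera_info("side"); im=ctrl.capture("side")[:,:,::-1]
c=im[140:195,225:300].copy(); c=cv2.convertScaleAbs(c,alpha=1.6,beta=10)
c=cv2.resize(c,None,fx=10,fy=10,interpolation=cv2.INTER_CUBIC)
o=W(0,0,0);R=D["R"]
for X,col in(((.143,.045,.022),(0,255,0)),((.143,-.045,.044),(0,255,0)),((.165,.045,.0),(255,255,0)),((.165,.045,.036),(255,255,0)),((.165,-.045,.036),(255,255,0))):
    p=(proj(S,W(*X))-[225,140]+.5)*10; cv2.circle(c,tuple(int(t) for t in p),5,col,-1)
cv2.imwrite("pics/s4.png",c); print(c.shape,ctrl.current_time_s(),(R.T@(ctrl.current_ft_force()-np.load("f0.npy"))).round(2))
E
```

```text
(550, 750, 3) 19.825 [-6.84  0.36  3.64]
```

View pics/s4.png

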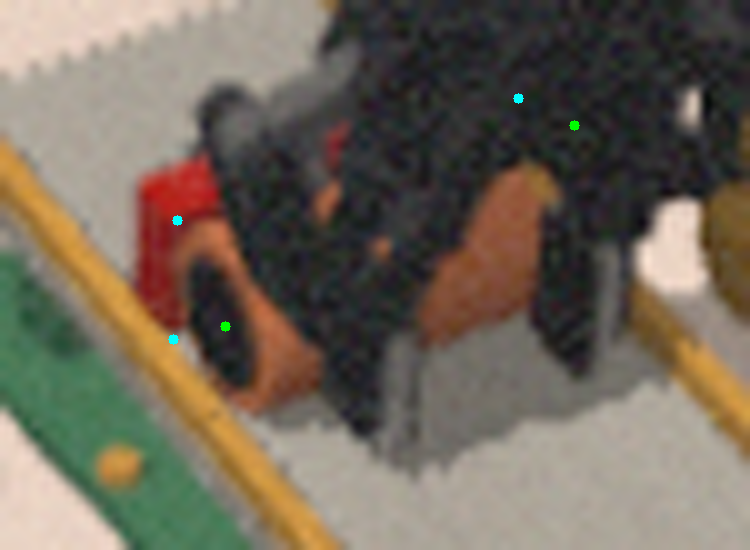

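The green dot, which is the sleeve centre predicted from pad contact (x=0.143), falls on the sleeve's bore. Its uphill edge meets the stop's downhill edge, so the sleeve is home and still pressed at about 6.8 N. Handing in.

```bash
python3 - <<'E'
from h import *
print((D["R"].T@(ctrl.current_ft_force()-np.load("f0.npy"))).round(2),np.abs(ctrl.current_qd()).max())
ctrl.finish_job(); print(ctrl.current_time_s())
E
```

```text
[-6.84  0.36  3.64] 0.1329301920916174
the job is handed in; nothing more can be done
the job is handed in; nothing more can be done
```

I pushed the middle-sized sleeve up the ramp with two spread fingertips and handed the job in with it still pressed against the red stop. The controller gives no verdict. The clock read 19.8 s just before hand-in.

**Last checks:**
- **Push:** the fingers still pushed up the slope with about 6.8 N. This was steady over the last readings.
- **Position:** the push force rose sharply with the TCP 0.110 m up the deck. That puts the sleeve centre at about 0.143 m and the stop at about 0.165 m. The top view gave about 0.166 m for the stop, and in the last side picture the sleeve lay where this predicts.
- **Squareness:** I judged this from the two-finger push against the flat stop and did not measure the angle. The arm hid the sleeve from the top camera.
- **Parts around the ramp:** the ones in the later side pictures looked undisturbed. I did not measure their positions again.

**What disagreed:**
- **Deck height:** the cameras gave 18 mm against the text's 24 mm. I found the height by touching the deck instead. That touch peaked at about 17 N, more than I intended.
- **Stop position:** the side view first gave about 0.180 m. I probably picked the stop's far edge there.
- **Upward force:** the final push also lifts the tool by about 3.6 N, so the fingers press the sleeve slightly down onto the deck. I put this down to pad friction, but did not confirm it.

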